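# Drop a spent battery into the lever bin and shut the lid softly

### The arm

A 7-joint arm with a two-finger parallel gripper is mounted at the origin on the work surface. World frame = base frame: x ahead of the robot, y to its left, z up, the work surface at z = 0. Lengths are in mm, angles in rad, forces in N, time in s.
With the tool pointing down it reaches from about 400 to 875 mm from the base axis. Payload 4.4 kg.
Tool frame: the origin (TCP) lies on the centre line of the jaws, within the pads' length; the fingertips stand 22 mm ahead of it and the grasp point (between the pads) lies 3 mm ahead of it (manip.finger_overhang is the distance from the TCP to the fingertips, in mm); x points along the fingers, y is the direction in which the jaws open and shut, and the axes are right-handed (so a half turn about x gives the same grasp; the last joint's range is limited). The gripper opens to 85 mm and grips with 20 to 120 N. Pads are 22 mm wide; open, the fingers measure 114 mm over their backs; the gripper's body (76 mm by 85 mm) begins 54 mm behind the grasp point. The pads swing forward as they close: fully open they stand 13 mm farther back than shut.
Start: joints at [1.226, 0.628, 0.038, 1.517, -0.027, 0.996, -0.02], TCP at [178.908, -624.907, 253.313] pointing down, gripper open.
Joint ranges: [-3.06, 3.06], [-0.37, 2.12], [-1.25, 1.32], [0.18, 2.47], [-1.1, 4.24], [0.23, 1.98], [-2.94, 2.94]. Speed limits (rad/s): [2.57, 2.57, 3.14, 3.14, 3.14, 3.14, 3.14].

### API

Orientations are given as a unit quaternion [w, x, y, z].
In Python, from cell import status, viewer, ticket, manip gives the robot as it stands.
- The arm moves only by the shell command python3 -m pendant 'ROWS' [OPENING] [FORCE]. ROWS is JSON, a list of rows, each a list of 2 entries, a list of its own where there are three numbers: the shift along the tool's x, y, z in mm, then the turn, a rotation vector about the tool's x, y, z in rad. In form: [[[tx, ty, tz], [ax, ay, az]], ...]. A call has exactly 8 rows; each row shifts and turns the commanded pose from where the row before left it, along the tool's axes as they then stand; what a row does not reach is not made up. A row lasts 1/10 s, in which the tool goes at most 50 mm and 8.59 degrees, less where a joint would pass 70% of its speed; a pose out of reach is approached as far as the arm can. A call is refused whole if a number of a shift passes 50 or a number of a turn 0.15, either way. A call with a gripper value outside its range is refused whole. OPENING is the opening, from -1 (shut) to 1 (fully open), so that 0 is half open, set as the call begins (- or left out, the last holds). The fingers move at their own pace and stop on an object; FORCE is the grip in N (left out, the last holds). Time passes only in rows, so rows that do not move let the fingers close, or fill a call up. It gives the time, the measured TCP pose, the force and the opening at its end, in the units of the state.
- status.sense(): the state, without advancing time (a new reading comes with each control period).
- viewer.get_image(name): name is "scene" or "side" or "wrist"; returns a dict with "img" (400x640x3 uint8, red, green, blue), "camera_matrix" (3x3 intrinsics, pixels), "cam_to_world" (4x4, takes a point from camera to world coordinates). Camera axes: x right, y up, looking along -z (the intrinsics and any distortion apply to the point x, -y, -z); pixel columns grow to the right and rows downward; lengths in mm; the calibration is good to about 2 mm. A picture is of the moment at which its call begins. There is no depth.
- ticket.finish_job(): hands the job in, once; it reports no verdict.
The state is a dict: "time": time; "qpos": joint angles; "qd": joint speeds; "tau": joint torques, N m; "position": TCP position; "tcp_rot": TCP orientation; "ft_force": force on the tool from outside, world axes, zero at the start; "moment": the same for the moment, N m; "opening": finger opening in mm.
Only numpy, scipy, OpenCV 4.12 (cv2) and the standard library are available. Lean on these libraries where they do the work, as an engineer would, in place of code of your own. Each camera call takes 0.05 s, during which the arm holds its last target. There are 200 camera calls.

### The job

Press the red lever of the battery bin down with the fingertips, nearly to its stop but without forcing it, and keep the lid wide open until the old battery in the chute has rolled into the bin. Then let the lever up slowly, over two seconds or more, so that the lid eases shut and does not slam, and move clear. Do not touch the battery or the lid, pick nothing up, and leave the other things on the bench where they are.

Things in the scene. Friction and masses are not known exactly. Their poses are not given: they have to be found in the camera images.
- bin: green steel battery bin screwed to the bench, 160 (its x) x 180 mm, walls 4 mm, 162 mm high; origin: centre of its underside. Its -x side, turned towards the robot within 0.55 rad, has a grey housing (80 mm wide, 40 mm deep, top at 160 mm) from which the red lever sticks out towards -x. On its +x side an open sloping aluminium chute leads down to the mouth.
- lever_pad (a point): centre of the top of the lever's red pad (38 mm along the bin's x, 44 along y, 8 thick). At rest 144 mm above the bench and 212 mm from the bin's centre, on its -x side, outer end tipped 0.2 rad up. Pressed fully it sinks 47 mm, almost straight down (pin 110 mm away, sideways shift under 5 mm). It takes 3 to 9 N to hold down; the lid's weight pushes it back up, following the finger.
- lever (a joint): angle of the lever: 0 at rest (up), 0.42 rad at its bottom stop. The pad moves 11 mm for each 0.1 rad.
- lid (a joint): angle of the yellow lid, hinged along the bin's -x rim and linked to the lever: 0 shut, 1.0 rad wide open; 2.4 times the lever's angle. It does not stay open: let go, it falls shut at once with a bang. Raising the finger by 10 mm/s lowers the lid at about 0.22 rad/s.
- lid_edge (a point): middle of the lid's free edge (bin's +x side), 165 mm from the hinge, 168 mm above the bench when shut. A 38 mm flap under it closes the mouth of the chute. The lid is 186 mm wide and swings up and back towards its hinge on the robot's side; open, its edge is about 305 mm high, and it never comes over the lever.
- cell: spent battery cell, 34 mm thick, 61 mm long, black with a copper band, lying across the chute against the lid's flap; origin at its middle. When the lid is open it rolls into the bin by itself in a second or so; there its middle is less than 60 mm above the bench.
- torch: pocket torch standing on its wide head, blue, 52 mm wide at the foot, 150 mm tall; origin at the underside. A bystander.
- tape: grey roll of tape lying flat, 100 mm across, 24 mm high; origin at the underside. A bystander.
- screwdriver: red-handled screwdriver lying flat, about 200 mm long; origin at its underside. A bystander.
- paint_can: paint can with a red label, 108 mm wide, 125 mm tall; origin at the underside. A bystander.
- jar: clear jar with a yellow cap, 70 mm wide, 90 mm tall; origin at the underside. A bystander.
- spray: green bottle with a blue label and white cap, 66 mm wide, 190 mm tall; origin at the underside. A bystander.
- tape_measure: yellow tape measure, 70 by 40 mm, 62 mm tall; origin at the underside. A bystander.

How it is judged:
By the outcome, as a careful person would: the job done as asked, in the order asked, and still so for the second after the job is handed in, with the robot touching nothing.
It also fails if it takes over 38 s, if anything falls off the work surface, if the arm or the gripper's body presses on something with over 40 N, if the wrist force passes 120 N, or if a joint passes its speed limit or range.

## Working session

There is one attempt and no reset: what is moved stays moved. The work goes in short steps, Python scripts to look and compute and a shell command to move; the robot and the scene stay as the last step left them, time stands still between calls to the robot, and variables do not carry over. Pictures are saved under pics/ and viewed, about 8 in all and at most 12, crops included, and the job is handed in when it is done.

```bash
mkdir -p pics
python3 - <<'E'
from cell import status, viewer, manip
import cv2, pickle
s=status.sense();print(s, manip.finger_overhang)
D={}
for n in("scene","side"):
    d=viewer.get_image(n);D[n]=d;cv2.imwrite(f"pics/{n}0.png",d["img"][:,:,::-1]);print(n,d["camera_matrix"],d["cam_to_world"],d.keys())
pickle.dump(D,open("d0.pkl","wb"))
E
```

```text
{'time': 0.0, 'qpos': array([ 1.22618529,  0.62934801,  0.03846146,  1.51836866, -0.02700856,
        0.99630097, -0.01999353]), 'qd': array([-0.00015118, -0.00036463, -0.00106238, -0.0007658 , -0.00162776,
        0.00011449,  0.0020347 ]), 'tau': array([-6.80946632e-04, -5.63404155e+01,  1.22657865e+00, -1.93446207e+01,
        1.11044492e-02,  1.04972773e-02,  9.91620482e-06]), 'position': array([ 178.74718853, -624.33136055,  252.38798105]), 'tcp_rot': array([-0.09758472, -0.70014334, -0.09891662,  0.70035136]), 'ft_force': array([-0.25730683, -0.00331327, -0.95440535]), 'moment': array([0.01374293, 0.0091261 , 0.03655005]), 'opening': 85.28538588353817} 22.0
scene [[437.80811348   0.         319.38529903]
 [  0.         437.80811348 202.22411285]
 [  0.           0.           1.        ]] [[-9.98599414e-01 -4.07942731e-02  3.36903340e-02  6.18345253e+02]
 [ 5.28858788e-02 -7.51418548e-01  6.57703010e-01  1.01740813e+03]
 [-1.51497434e-03  6.58563583e-01  7.52523563e-01  1.30536436e+03]
 [ 0.00000000e+00  0.00000000e+00  0.00000000e+00  1.00000000e+00]] dict_keys(['img', 'camera_matrix', 'cam_to_world'])
side [[493.2220954    0.         326.49964413]
 [  0.         493.2220954  201.68940195]
 [  0.           0.           1.        ]] [[-7.25618720e-01  5.35377023e-01 -4.32260242e-01 -1.20980608e+02]
 [-6.88042639e-01 -5.56630510e-01  4.65574702e-01  7.73490643e+02]
 [ 8.64875916e-03  6.35243196e-01  7.72263738e-01  1.40392027e+03]
 [ 0.00000000e+00  0.00000000e+00  0.00000000e+00  1.00000000e+00]] dict_keys(['img', 'camera_matrix', 'cam_to_world'])
```

View pics/scene0.png

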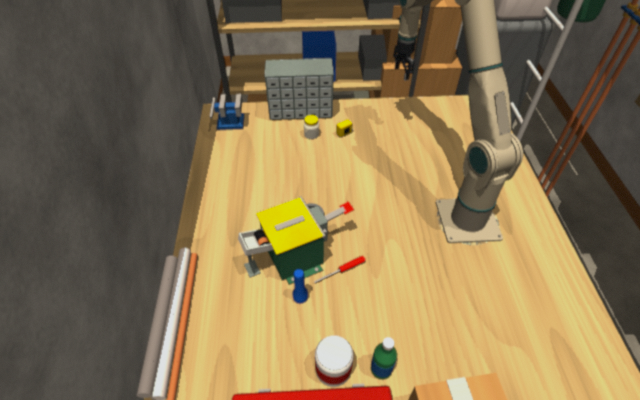

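View pics/side0.png

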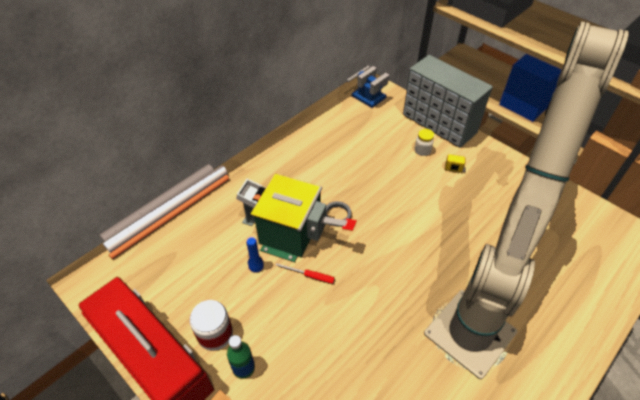

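The scene view shows the red pad at about (347,208), the lid around (290,225), and the tape behind the housing. In the side view the pad is at about (350,225). The torch and screwdriver lie on the +y side of the bin. Next I measure the pad and lid.

```bash
cat > h.py <<'E'
import cv2, numpy as np
def ray(d,uv):
    K=d["camera_matrix"];T=d["cam_to_world"]
    v=np.linalg.inv(K)@np.array([uv[0],uv[1],1.]);v=T[:3,:3]@(v*[1,-1,-1])
    return T[:3,3],v/np.linalg.norm(v)
def plane(d,uv,z):
    o,v=ray(d,uv);return o+v*(z-o[2])/v[2]
def tri(rs):
    A=sum(np.eye(3)-np.outer(v,v) for o,v in rs);b=sum((np.eye(3)-np.outer(v,v))@o for o,v in rs)
    p=np.linalg.solve(A,b);return p,[round(float(np.linalg.norm(np.cross(p-o,v))),1) for o,v in rs]
def proj(d,p):
    T=d["cam_to_world"];c=T[:3,:3].T@(np.array(p)-T[:3,3]);c=c*[1,-1,-1];q=d["camera_matrix"]@c;return q[:2]/q[2]
def blob(img,col,roi):
    h=cv2.cvtColor(img,cv2.COLOR_RGB2HSV)
    m=cv2.inRange(h,(22,150,100),(34,255,255)) if col=="y" else cv2.inRange(h,(0,190,90),(5,255,255))|cv2.inRange(h,(174,190,90),(180,255,255))
    k=np.zeros_like(m);x0,y0,x1,y1=roi;k[y0:y1,x0:x1]=255
    cs=cv2.findContours(m&k,cv2.RETR_EXTERNAL,cv2.CHAIN_APPROX_NONE)[0]
    return max(cs,key=cv2.contourArea)
E
python3 - <<'E'
import pickle;from h import *
D=pickle.load(open("d0.pkl","rb"))
np.set_printoptions(precision=1,suppress=True)
R={"scene":((325,195,365,222),(250,190,330,255)),"side":((335,212,365,236),(245,170,325,245))}
rs=[];C=[]
for n,(rp,rl) in R.items():
    d=D[n];c=blob(d["img"],"r",rp);m=cv2.moments(c);uv=(m["m10"]/m["m00"],m["m01"]/m["m00"]);rs.append(ray(d,uv))
    print(n,"pad",np.array(uv),m["m00"],plane(d,uv,142))
    l=cv2.convexHull(blob(d["img"],"y",rl))
    q=cv2.approxPolyDP(l,0.05*cv2.arcLength(l,True),True)[:,0]
    P=np.array([plane(d,u,168) for u in q]);print("lid",q.tolist(),P,"mean",P.mean(0),"sides",np.linalg.norm(P-np.roll(P,-1,0),axis=1))
print(tri(rs))
E
```

```text
scene pad [347.6 207.1] 49.5 [469.   28.6 142. ]
lid [[299, 197], [322, 236], [276, 254], [256, 213]] [[637.2  -4.7 168. ]
 [566.7 168.8 168. ]
 [714.4 231.  168. ]
 [783.9  60.1 168. ]] mean [675.5 113.8 168. ] sides [187.2 160.3 184.5 160.4]
side pad [349.9 224.3] 69.0 [467.1  28.8 142. ]
lid [[275, 173], [318, 186], [297, 228], [251, 214]] [[784.1  58.2 168. ]
 [637.8  -1.1 168. ]
 [564.  168.7 168. ]
 [708.7 231.2 168. ]] mean [673.7 114.3 168. ] sides [157.9 185.1 157.6 188.8]
(array([468.5,  26.9, 139.5]), [0.4, 0.4])
```

```bash
python3 -m pendant '[[[0,-20,-17],[0,0,0]],[[0,-34,-29],[0,0,0]],[[0,-34,-29],[0,0,0]],[[0,-34,-29],[0,0,0]],[[0,-34,-29],[0,0,0]],[[0,-34,-29],[0,0,0]],[[0,-34,-29],[0,0,0]],[[0,-34,-29],[0,0,0]]]' -1 40 && python3 -m pendant '[[[0,-34,-29],[0,0,0]],[[0,-34,-29],[0,0,0]],[[0,-34,-29],[0,0,0]],[[0,-34,-29],[0,0,0]],[[0,-34,-29],[0,0,0]],[[0,-34,-29],[0,0,0]],[[0,-34,-29],[0,0,0]],[[0,-34,-29],[0,0,0]]]'
python3 - <<'E'
from cell import status, viewer
import cv2, pickle
s=status.sense();print(s['time'],s['position'],s['tcp_rot'],s['ft_force'],s['opening'])
D={}
for n in("scene","side","wrist"):
    d=viewer.get_image(n);D[n]=d;cv2.imwrite(f"pics/{n}1.png",d["img"][:,:,::-1])
pickle.dump(D,open("d1.pkl","wb"))
E
```

```text
time: 0.9
position: [319.7, -314.5, 253.2]
tcp_rot: [-0.098, -0.7, -0.098, 0.7]
ft_force: [1.1, -0.4, 0.6]
opening: 0.0
time: 1.7
position: [467.9, 10.7, 253.2]
tcp_rot: [-0.098, -0.7, -0.098, 0.7]
ft_force: [0.6, -0.9, -0.2]
opening: -0.1
1.7 [467.89533135  10.72733586 253.23734692] [-0.09829079 -0.70016444 -0.09818697  0.70033421] [ 0.59157936 -0.92651396 -0.15554234] -0.1451627556706867
```

View pics/wrist1.png

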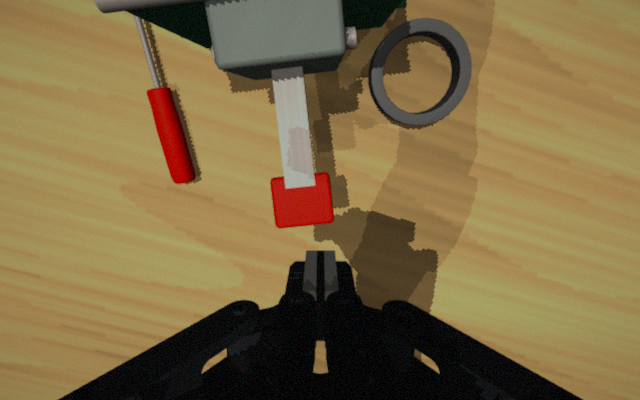

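The wrist view shows the red pad whole at about (302,200), just ahead of the closed fingertips at (320,255). The tape and screwdriver are clear on either side.

Run:
```python
import pickle;from h import *
np.set_printoptions(precision=1,suppress=True)
D=pickle.load(open("d1.pkl","rb"));d=D["wrist"]
c=blob(d["img"],"r",(255,160,350,240));b=cv2.minAreaRect(c);print(b)
P=np.array([plane(d,u,144) for u in cv2.boxPoints(b)]);print(P,P.mean(0),np.linalg.norm(P-np.roll(P,-1,0),axis=1))
p=P.mean(0)[:2]
D0=pickle.load(open("d0.pkl","rb"))
m=cv2.moments(blob(D0["scene"]["img"],"r",(325,195,365,222)))
print(tri([ray(d,b[0]),ray(D0["scene"],(m["m10"]/m["m00"],m["m01"]/m["m00"]))]))
w=p-np.array([467.9,10.7]);y=np.array([.275,-.961]);z=np.array([-.961,-.275]);print("world",w,"tool y,z",w@y,w@z, "dist to bin centre",np.linalg.norm(p-[672.5,113]))
```

```text
((302.01708984375, 200.14505004882812), (50.767520904541016, 58.5374641418457), 83.2901611328125)
[[483.1  56.6 144. ]
 [499.7  18.4 144. ]
 [464.6   3.1 144. ]
 [447.   43.  144. ]] [473.6  30.3 144. ] [41.6 38.3 43.6 38.6]
(array([471.2,  29.8, 142.3]), [2.3, 2.3])
world [ 5.7 19.6] tool y,z -17.235014985309 -10.858780093703224 dist to bin centre 215.4204285145671
```

```bash
python3 -m pendant '[[[0,-6,-4],[0,0,0]],[[0,-11,-7],[0,0,0]],[[10,0,0],[0,0,0]],[[18,0,0],[0,0,0]],[[18,0,0],[0,0,0]],[[12,0,0],[0,0,0]],[[6,0,0],[0,0,0]],[[4,0,0],[0,0,0]]]' -1 && python3 -m pendant '[[[4,0,0],[0,0,0]],[[4,0,0],[0,0,0]],[[4,0,0],[0,0,0]],[[4,0,0],[0,0,0]],[[4,0,0],[0,0,0]],[[4,0,0],[0,0,0]],[[4,0,0],[0,0,0]],[[3,0,0],[0,0,0]]]'
python3 - <<'E'
from cell import status, viewer
import cv2, numpy as np
a=viewer.get_image("wrist")["img"];b=viewer.get_image("side")["img"][150:290,200:400]
b=cv2.resize(b,None,fx=3,fy=3)
cv2.imwrite("pics/w2.png",np.hstack([cv2.resize(b,(600,420)),np.zeros((420,1,3),np.uint8)])[:,:,::-1]);print(status.sense()['ft_force'])
E
```

```text
time: 2.65
position: [473.1, 27.9, 184.6]
tcp_rot: [-0.098, -0.7, -0.098, 0.701]
ft_force: [0.2, -0.5, 0.3]
opening: 0.1
time: 3.45
position: [472.1, 27.7, 154.2]
tcp_rot: [-0.098, -0.699, -0.098, 0.701]
ft_force: [-4.6, -1.6, 6.7]
opening: 0.1
[-2.87531046 -1.37887665  5.78283269]
```

View pics/w2.png

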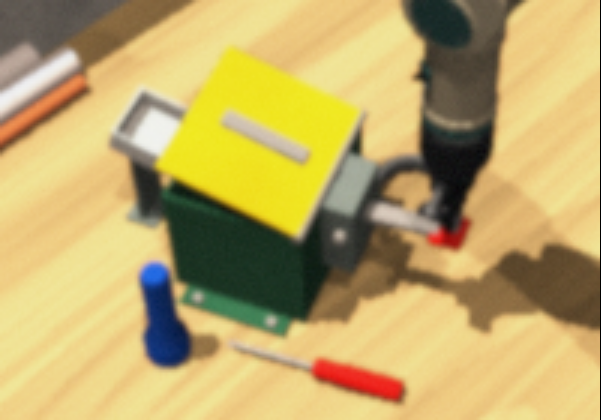

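The lid is opening (about 0.3 rad) and the fingertips sit on the pad with about 6 N upward force. I'll continue pressing.

```bash
python3 -m pendant '[[[4,0,0],[0,0,0]],[[4,0,0],[0,0,0]],[[4,0,0],[0,0,0]],[[4,0,0],[0,0,0]],[[4,0,0],[0,0,0]],[[4,0,0],[0,0,0]],[[3,0,0],[0,0,0]],[[0,0,0],[0,0,0]]]'
python3 - <<'E'
from cell import status, viewer
import cv2, pickle
import numpy as np
D={n:viewer.get_image(n) for n in("scene","side")};pickle.dump(D,open("d3.pkl","wb"))
a=cv2.resize(D["scene"]["img"][150:290,220:380],None,fx=2.5,fy=2.5);b=cv2.resize(D["side"]["img"][150:290,220:380],None,fx=2.5,fy=2.5)
cv2.imwrite("pics/p3.png",np.hstack([a,b])[:,:,::-1]);s=status.sense();print(s['ft_force'],s['position'])
E
```

```text
time: 4.35
position: [472.9, 28.1, 127.0]
tcp_rot: [-0.098, -0.7, -0.098, 0.701]
ft_force: [-2.1, -1.3, 2.8]
opening: 0.1
[-3.30509331 -1.52036794  3.62061041] [472.94360709  28.14960289 127.25631744]
```

View pics/p3.png

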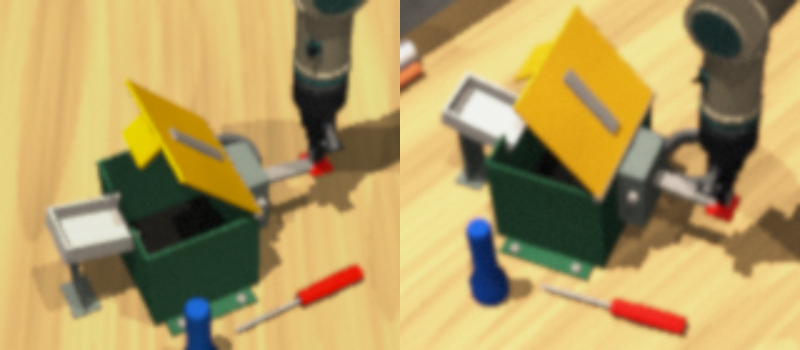

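The chute looks empty and the lid is well open. I'll measure the lid angle from the side view (free edge corners at about (291,153) and (266,195)).

Run:
```python
import pickle;from h import *
np.set_printoptions(precision=2,suppress=True)
D=pickle.load(open("d3.pkl","rb"));d=D["side"]
l=cv2.convexHull(blob(d["img"],"y",(245,150,325,240)))
h=cv2.cvtColor(d["img"],cv2.COLOR_RGB2HSV);m=cv2.inRange(h,(17,190,90),(34,255,255));k=m*0;k[150:235,262:325]=255
l=cv2.convexHull(max(cv2.findContours(m&k,0,1)[0],key=cv2.contourArea));q=cv2.approxPolyDP(l,0.05*cv2.arcLength(l,True),True)[:,0];print(q.tolist())
ex=np.array([.92,.39,0]);ey=np.array([-.39,.92,0]);c=np.array([672.5,113,0])
for px,sy in(((291,153.5),-93),((266,195),93)):
    o,v=ray(d,px);t=((c+ey*sy-o)@ey)/(v@ey);p=o+t*v;r=p-c;X=r@ex+80;Z=p[2]-166;print(p,"from hinge",np.hypot(X,Z),"angle",np.arctan2(Z,X))
```

```text
[[289, 154], [319, 186], [299, 227], [266, 192]]
[723.28  33.59 285.95] from hinge 153.48095499306473 angle 0.8971144579706332
[651.76 205.14 285.86] from hinge 154.10585703257934 angle 0.8911526351778177
```

Lid is at about 0.89, lever about 0.37. I'll press 3 mm more gently, then hold.

```bash
python3 -m pendant '[[[1,0,0],[0,0,0]],[[1,0,0],[0,0,0]],[[1,0,0],[0,0,0]],[[0,0,0],[0,0,0]],[[0,0,0],[0,0,0]],[[0,0,0],[0,0,0]],[[0,0,0],[0,0,0]],[[0,0,0],[0,0,0]]]' && python3 -m pendant '[[[0,0,0],[0,0,0]],[[0,0,0],[0,0,0]],[[0,0,0],[0,0,0]],[[0,0,0],[0,0,0]],[[0,0,0],[0,0,0]],[[0,0,0],[0,0,0]],[[0,0,0],[0,0,0]],[[0,0,0],[0,0,0]]]'
python3 - <<'E'
from cell import status, viewer
import cv2, pickle
import numpy as np
from h import *
D={n:viewer.get_image(n) for n in("scene","side")};pickle.dump(D,open("d4.pkl","wb"))
a=cv2.resize(D["scene"]["img"][170:270,230:330],(400,400),interpolation=2);b=cv2.resize(D["side"]["img"][145:245,225:325],(400,400),interpolation=2)
o=np.hstack([a,b]);o=np.clip(o*1.6,0,255).astype(np.uint8)
cv2.imwrite("pics/p4.png",o[:,:,::-1]);s=status.sense();print(s['ft_force'],s['position'])
d=D["side"];h=cv2.cvtColor(d["img"],cv2.COLOR_RGB2HSV);m=cv2.inRange(h,(17,190,90),(34,255,255));k=m*0;k[145:235,262:325]=255
l=cv2.convexHull(max(cv2.findContours(m&k,0,1)[0],key=cv2.contourArea));q=cv2.approxPolyDP(l,0.05*cv2.arcLength(l,True),True)[:,0];print(q.tolist())
E
```

```text
time: 5.25
position: [473.6, 28.4, 124.4]
tcp_rot: [0.098, 0.7, 0.098, -0.7]
ft_force: [-3.1, -1.6, 3.1]
opening: -0.4
time: 6.05
position: [473.6, 28.4, 124.4]
tcp_rot: [0.098, 0.7, 0.098, -0.7]
ft_force: [-2.1, -0.6, 3.8]
opening: 0.1
[-1.49464028 -0.70098245  3.14047828] [473.57070268  28.42972886 124.35143355]
[[292, 153], [319, 186], [299, 227], [269, 193]]
```

View pics/p4.png

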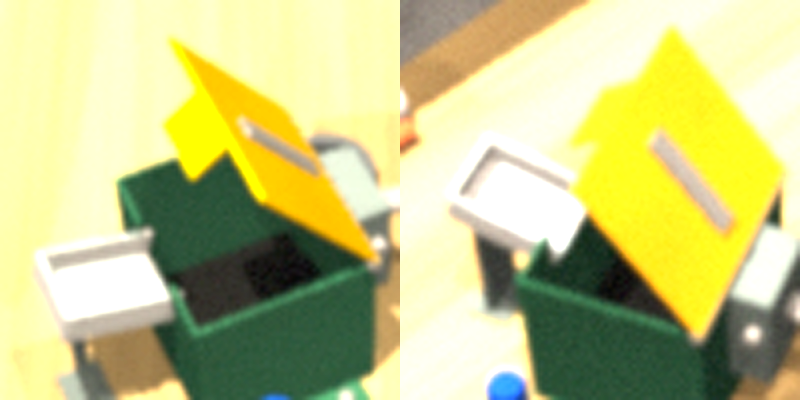

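The lid is wide open and the scene view shows the chute empty, with something dark in the bin at about (300,236) in image pixels. I'll view the bin interior brightened to confirm it's the cell.

Run:
```python
import pickle,cv2,numpy as np
D=pickle.load(open("d4.pkl","rb"));E=pickle.load(open("d0.pkl","rb"))
f=lambda i,g:np.clip(cv2.resize(i[205:255,235:325],(540,300),interpolation=2).astype(float)*g,0,255).astype(np.uint8)
cv2.imwrite("pics/p5.png",np.vstack([f(E["scene"]["img"],1.2),f(D["scene"]["img"],4)])[:,:,::-1])
```

```text
(no output)
```

View pics/p5.png

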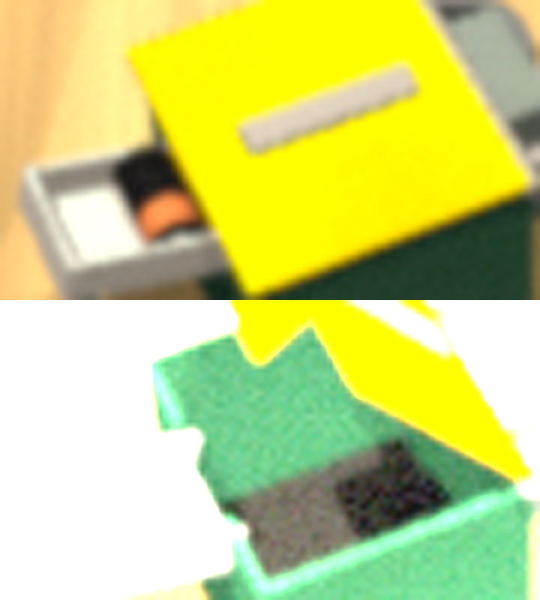

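At the start the cell was in the chute at (262,240). Now the chute is empty and a dark cell-sized block lies on the bin floor. I'll let the lever up at about 12 mm/s.

```bash
python3 -m pendant '[[[-0.6,0,0],[0,0,0]],[[-1.2,0,0],[0,0,0]],[[-1.2,0,0],[0,0,0]],[[-1.2,0,0],[0,0,0]],[[-1.2,0,0],[0,0,0]],[[-1.2,0,0],[0,0,0]],[[-1.2,0,0],[0,0,0]],[[-1.2,0,0],[0,0,0]]]' && python3 -m pendant '[[[-1.2,0,0],[0,0,0]],[[-1.2,0,0],[0,0,0]],[[-1.2,0,0],[0,0,0]],[[-1.2,0,0],[0,0,0]],[[-1.2,0,0],[0,0,0]],[[-1.2,0,0],[0,0,0]],[[-1.2,0,0],[0,0,0]],[[-1.2,0,0],[0,0,0]]]' && python3 -m pendant '[[[-1.2,0,0],[0,0,0]],[[-1.2,0,0],[0,0,0]],[[-1.2,0,0],[0,0,0]],[[-1.2,0,0],[0,0,0]],[[-1.2,0,0],[0,0,0]],[[-1.2,0,0],[0,0,0]],[[-1.2,0,0],[0,0,0]],[[-1.2,0,0],[0,0,0]]]' && python3 -m pendant '[[[-1.2,0,0],[0,0,0]],[[-1.2,0,0],[0,0,0]],[[-1.2,0,0],[0,0,0]],[[-1.2,0,0],[0,0,0]],[[-1.2,0,0],[0,0,0]],[[-1.2,0,0],[0,0,0]],[[-1.2,0,0],[0,0,0]],[[-1.2,0,0],[0,0,0]]]' && python3 -m pendant '[[[-1,0,0],[0,0,0]],[[-1,0,0],[0,0,0]],[[-1,0,0],[0,0,0]],[[-1,0,0],[0,0,0]],[[-1,0,0],[0,0,0]],[[-1,0,0],[0,0,0]],[[-1,0,0],[0,0,0]],[[-1,0,0],[0,0,0]]]'
```

```text
time: 6.95
position: [473.4, 28.4, 133.5]
tcp_rot: [-0.098, -0.7, -0.098, 0.7]
ft_force: [-2.2, -1.8, 3.9]
opening: -0.1
time: 7.75
position: [473.6, 28.4, 143.1]
tcp_rot: [0.098, 0.7, 0.098, -0.7]
ft_force: [-3.7, -2.1, 5.7]
opening: 0.4
time: 8.55
position: [474.2, 28.6, 152.8]
tcp_rot: [0.098, 0.701, 0.098, -0.7]
ft_force: [-1.9, 0.4, 5.0]
opening: 0.1
time: 9.35
position: [475.6, 29.2, 162.8]
tcp_rot: [0.098, 0.702, 0.099, -0.699]
ft_force: [0.0, 0.6, 3.7]
opening: 0.3
time: 10.15
position: [473.4, 28.3, 170.0]
tcp_rot: [-0.098, -0.7, -0.098, 0.7]
ft_force: [0.4, -0.0, -0.0]
opening: -0.3
```

Force is zero, so contact has ended. I'll retreat up and clear.

```bash
python3 -m pendant '[[[-2,0,0],[0,0,0]],[[-4,0,0],[0,0,0]],[[-15,0,0],[0,0,0]],[[-25,0,0],[0,0,0]],[[-30,0,0],[0,0,0]],[[-20,20,15],[0,0,0]],[[0,30,25],[0,0,0]],[[0,30,25],[0,0,0]]]' && python3 -m pendant '[[[0,30,25],[0,0,0]],[[0,30,25],[0,0,0]],[[0,20,15],[0,0,0]],[[0,10,8],[0,0,0]],[[0,0,0],[0,0,0]],[[0,0,0],[0,0,0]],[[0,0,0],[0,0,0]],[[0,0,0],[0,0,0]]]'
python3 - <<'E'
from cell import status, viewer
import cv2, pickle
import numpy as np
from h import *
D={n:viewer.get_image(n) for n in("scene","side")}
cv2.imwrite("pics/p6.png",cv2.resize(np.hstack([D[n]["img"][90:390,190:440] for n in D]),(800,480))[:,:,::-1])
s=status.sense();print(s['time'],s['ft_force'],s['position'],np.abs(s['qd']).max())
for n,r in(("scene",(250,190,330,255)),("side",(245,170,325,245))):
    l=cv2.convexHull(blob(D[n]["img"],"y",r));print(n,cv2.approxPolyDP(l,0.05*cv2.arcLength(l,True),True)[:,0].tolist())
E
```

```text
time: 10.95
position: [433.1, -67.1, 267.2]
tcp_rot: [0.099, 0.701, 0.099, -0.699]
ft_force: [0.8, -1.1, -0.2]
opening: 0.2
time: 11.75
position: [388.1, -172.0, 266.1]
tcp_rot: [0.099, 0.7, 0.099, -0.7]
ft_force: [-0.4, 0.4, -0.6]
opening: 0.2
11.85 [-0.90500001 -0.12183237 -1.43490705] [ 387.95111433 -172.28519556  266.10641939] 0.006144090575109671
scene [[299, 197], [322, 236], [276, 254], [256, 213]]
side [[275, 173], [318, 186], [297, 228], [250, 213]]
```

View pics/p6.png

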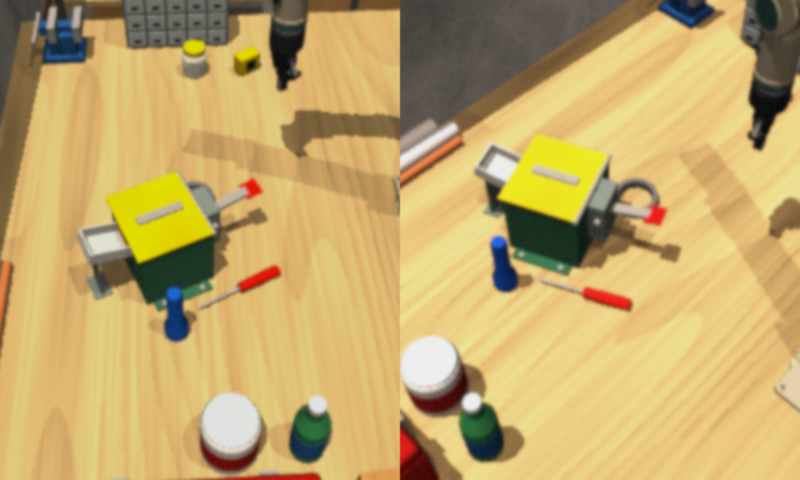

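The lid is shut, with its corners within 1 pixel of where they started. The lever is up, the chute is empty, the bystanders haven't moved, and the arm is clear and still.

```bash
python3 -c "from cell import ticket; print(ticket.finish_job())"
```

```text
the job is handed in; nothing more can be done
None
```

I pressed the lever to about 0.39–0.40 rad, short of its stop, at no more than about 8 N in the readings. I held the lid wide open for about 1.7 s until the chute was empty, then let the lever up over about 4 s at about 12 mm/s and moved clear. I handed the job in at about 12 s on the robot's clock.

**Last checks:**
- The lid's corners are back within 1 pixel of their starting position, and the lever is up.
- The chute is empty and the bystanders look unmoved by eye. I did not measure them.
- There is no contact force; the last reading was about 1 N, which is sensor noise.

**Less certain:**
- The cell in the bin showed only as a dark block on the floor; I did not see its copper band. I judged it to be in the bin from that and the empty chute.
- My first estimate of the pad from the two fixed cameras was about 6 mm off the wrist-camera one, so I used the wrist-camera position.

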